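# Run-out check of a sprocket on the parts-store bench

## Task

Check the sprocket on the run-out stand: first take the filter that stands in the crank's way and stand it upright in the free cell of the filter tray. Then turn the sprocket clockwise (seen from above) by its crank handle, past the pointer post once and on through a full turn, and stop with the crank arm lined up with the pointer when it comes round the second time. Then turn the stand's lock knob clockwise until it clicks past its detent, let go, and do not knock over any filter or disturb the filters in the tray, the carton or the bearing ring.

Things in the scene. Friction and masses are not known exactly. Their poses are not given: they have to be found in the camera images.
- stand: Run-out stand, fixed to the bench: dark steel base plate 12 mm thick, x -150 to +150, y -185 to +110 mm. Origin at bench height on the sprocket's vertical axis, z up. In the middle the sprocket, radius 68 mm, teeth 32 to 46 mm above the bench, hub radius 22 mm up to 84 mm. The lock knob is at (-39, -145) mm.
- pointer (a point): Top of the pointer: a small steel cone on a post 22 x 16 mm, 78 mm above the bench, 127 mm from the sprocket's axis along the stand's +x, just outside the crank arm's sweep.
- gauge_top (a point): Top of the fixed upright column (radius 6 mm, 212 mm above the bench) at (124, -124) mm in the stand's frame. Its foot is 50 x 45 x 30 mm high; it carries a round dial gauge (radius 22 mm, 30 to 49 mm above the bench) at (97, -97) mm whose stem reaches to the sprocket's teeth.
- sprocket (a joint): Turn of the sprocket with its crank in rad, growing clockwise seen from above; 0 = crank arm lined up with the pointer (along the stand's +x), starts below 0; 6.283 = the pointer reached the second time, after a full turn. Stays where it is left; stops at -1.7 and 7.3. Needs 1 to 2 N at the handle.
- crank_grip (a point): Point to grip on the crank's handle, on the handle's axis, 112 mm above the bench and 95 mm from the sprocket's axis. The handle is an upright black sleeve of diameter 22 mm from 79 to 131 mm above the bench that spins freely on its pin. This point's x points outward along the crank arm (bar 20 mm wide, 66 to 78 mm above the bench, reaching 107 mm from the axis).
- lock (a joint): Turn of the lock knob in rad, growing clockwise seen from above; starts at 0 to 0.2, a spring detent resists from about 0.4 to 0.65 and throws it on to about 0.9 once past; end stop at 1.3.
- lock_grip (a point): Centre of the lock knob's grip bar, on the knob's axis, 60 mm above the bench. The bar is 46 mm long (along this point's x), 13 mm thick (along its y), from 45 to 71 mm above the bench, on a round skirt of radius 23 mm over a housing of radius 32 mm.
- stray: The ivory spin-on filter standing on the stand's base plate in the crank's way: a cylinder of diameter 60 mm, 110 mm high, 0.3 to 0.5 kg, upper edge bevelled over the last 8 mm. Origin at the centre of its underside, z up.
- tray: Cardboard-brown filter tray, fixed to the bench, 244 mm (its x) by 84 mm (its y), walls 40 mm high and 4 mm thick, with two cross walls that make a row of three cells of 76 x 76 mm, centred at x = -80, 0 and +80 mm; the floor is 4 mm above the bench. Origin at the centre of its underside.
- card: A blank white stock card, 50 x 36 mm, flat on the floor of the tray's one free cell: its origin is the centre of that cell, at floor height.
- stock_a: A filter like the stray one (60 x 110 mm) already standing in the tray. Origin at the centre of its underside. Leave it alone.
- stock_b: Another such filter already standing in the tray. Leave it alone.
- carton: A closed cardboard carton 80 x 70 x 100 mm high, beyond the gap between stand and tray. Origin at the centre of its underside. Leave it alone.
- bearing: A steel bearing ring lying flat to the robot's right of the stand, outer diameter 90 mm, bore 52 mm, 22 mm high. Origin at the centre of its underside. Leave it alone.
Not all that is in view belongs to the job. Leave any blue or yellow look-alike of the stray alone.

How it is judged:
On the way, in this order (a step that is already met when the one before it is completed fails the run):
1. the stray filter stands upright in the free cell of the tray, let go (horizontal distance between stray and card below 0.025 m and angle between stray's own z axis and vertical below 0.1 rad and z of stray in the frame of tray below 0.015 m and contact force between the fingers and stray below 0.1 N), for 0.2 s.
2. the crank has passed the pointer once and is half-way round (value of joint sprocket above 3.14 rad).
3. the crank is lined up with the pointer the second time (value of joint sprocket between 6.133 and 6.433 rad), for 0.2 s.
4. the lock knob has clicked past its detent (value of joint lock above 0.8 rad), for 0.1 s.
At the end, for the whole second after the job is handed in: Stray filter upright on the floor of the tray's free cell, within 25 mm of its centre, at rest, let go; sprocket still at 6.283 rad +-0.15 (crank at the pointer, second time); lock knob above 0.8 rad; tray filters, carton and bearing ring within 25 mm of their start (all of step 1 and all of step 3 and linear speed of stray below 0.02 m/s and velocity of joint sprocket between -0.05 and 0.05 rad/s and value of joint lock above 0.8 rad and distance of each of stock_a, stock_b, carton, bearing from where it was at the start of the episode below 0.025 m); the robot touches nothing.
It fails at once if the stray filter is tipped over (more than 0.6 rad) (angle between stray's own z axis and vertical above 0.6 rad).
It fails at once if a bystander (filter in the tray) is pushed more than 25 mm from its place or tipped (distance of stock_a from where it was at the start of the episode above 0.025 m or angle between stock_a's own z axis and vertical above 0.4 rad).
It fails at once if a bystander (filter in the tray) is pushed more than 25 mm from its place or tipped (distance of stock_b from where it was at the start of the episode above 0.025 m or angle between stock_b's own z axis and vertical above 0.4 rad).
It fails at once if a bystander (carton) is pushed more than 25 mm from its place or tipped (distance of carton from where it was at the start of the episode above 0.025 m or angle between carton's own z axis and vertical above 0.4 rad).
It fails at once if a bystander (bearing ring) is pushed more than 25 mm from its place or tipped (distance of bearing from where it was at the start of the episode above 0.025 m or angle between bearing's own z axis and vertical above 0.4 rad).
It also fails if it takes over 72 s, if anything falls off the work surface, if the arm or the gripper's body presses on something with over 40 N, if the wrist force passes 120 N, or if a joint passes its speed limit or range.

## Robot

A 6-joint arm with a two-finger parallel gripper is mounted at the origin on the work surface. World frame = base frame: x ahead of the robot, y to its left, z up, the work surface at z = 0. Lengths are in m, angles in rad, forces in N, time in s.
With the tool pointing down it reaches from about 0.35 to 0.975 m from the base axis. Payload 4.9 kg.
Tool frame: the origin (TCP) lies on the front face of the gripper's body, between the roots of the fingers; the fingertips stand ctrl.finger_overhang ahead of it and the grasp point (between the pads) lies 54 mm ahead of it (ctrl.finger_overhang is the distance from the TCP to the fingertips, in m); z points along the fingers, y is the line along which they close (so a half turn about z gives the same grasp; the last joint's range is limited). The gripper opens to 85 mm and grips with 20 to 120 N. Pads are 22 mm wide; open, the fingers measure 114 mm over their backs; the gripper's body (76 mm by 85 mm) begins 54 mm behind the grasp point. The pads swing forward as they close: fully open they stand 13 mm farther back than shut.
Start: joints at [1.123, 0.053, 1.613, -0, 1.476, -0.119], TCP at [0.202, 0.592, 0.304] pointing down, gripper open.
Joint ranges: [-3.01, 3.01], [-1.01, 2.22], [0.06, 2.58], [-1.02, 4.17], [0.09, 2.62], [-3.14, 3.14]. Speed limits (rad/s): [2.57, 2.57, 3.14, 3.14, 3.14, 3.14].

## Interface

Orientations are given as a rotation vector (axis times angle).
In Python, from station import ctrl, vision gives the robot as it stands. The module is installed in compiled form; this text tells all that it offers.
- The arm moves only by the tool drive_tool, never from a script. Its argument "rows" is a list of rows, each a list of 2 entries, a list of its own where there are three numbers: the shift along the tool's x, y, z in m, then the turn about the tool's z in rad. A call has 1 to 10 rows; each row shifts and turns the commanded pose from where the row before left it, along the tool's axes as they then stand; what a row does not reach is not made up. A row lasts 1/10 s, in which the tool goes at most 50 mm and 8.59 degrees, less where a joint would pass 70% of its speed; a pose out of reach is approached as far as the arm can. A call with a gripper value outside its range is refused whole. "jaw" is the closure, from 0 (fully open) to 1 (shut), set as the call begins (left out, the last holds). The fingers move at their own pace and stop on an object; "grip_force" is the grip in N (left out, the last holds). Time passes only in rows, so rows that do not move let the fingers close. It gives the time, the measured TCP pose, the force, the opening and the grip force at its end, in the units of the state.
- ctrl.get_obs(): the state, without advancing time (a new reading comes with each control period).
- vision.get_image(name): name is "scene" or "top" or "wrist"; returns a dict with "image" (420x560x3 uint8, blue, green, red), "vertical_fov" (degrees; the focal length in pixels is half the picture's height over the tangent of half this angle, whatever the lens; pixels are square), "cx", "cy" (the principal point, pixels), "R" (3x3) and "t" (3): a world point X has camera coordinates R X + t. Camera axes: x right, y down, z forward; pixel columns grow to the right and rows downward; lengths in m; the calibration is good to about 2 mm. A picture is of the moment at which its call begins. There is no depth.
- ctrl.finish_job(): hands the job in; it is judged then, once.
The state is a dict: "t": time; "q": joint angles; "dq": joint speeds; "effort": joint torques, N m; "tool_pos": TCP position; "tool_rot": TCP orientation; "contact_force": force on the tool from outside, world axes, zero at the start; "wrist_torque": the same for the moment, N m; "opening": finger opening in m; "grip_force": force on a finger pad.
Only numpy, scipy, OpenCV 4.12 (cv2) and the standard library are available. Lean on these libraries where they do the work, as an engineer would, in place of code of your own. Each camera call takes 0.05 s, during which the arm holds its last target. There are 200 camera calls.

## Working session

There is one attempt and no reset: what is moved stays moved. The work goes in short steps, Python scripts to look and compute and a tool call to move; the robot and the scene stay as the last step left them, time stands still between calls to the robot, and variables do not carry over. Pictures are saved under pics/ and viewed, at most 10 in all, crops included, and the job is handed in when it is done.

Besides the shell and the picture viewer there is one more tool, called after "Emit:" by a JSON object that holds its "method" and its "body". drive_tool: Moves the arm, as the interface text tells. Its arguments: {"type":"object","properties":{"rows":{"type":"array","items":{"type":"array"}},"jaw":{"type":"number"},"grip_force":{"type":"number"}},"required":["rows"]}

```bash
mkdir -p pics; cat > h.py <<'E'
import numpy as np, cv2
from station import ctrl, vision
def snap(cam,fn):
    d=vision.get_image(cam); cv2.imwrite('pics/'+fn,d['image'])
    np.savez('pics/'+fn+'.npz',**{k:np.array(v) for k,v in d.items()}); return d
def load(fn): return np.load('pics/'+fn+'.npz')
def f(d): return 210/np.tan(np.radians(float(d['vertical_fov']))/2)
def ray(d,u,v,z):
    r=d['R'].T@np.array([(u-d['cx'])/f(d),(v-d['cy'])/f(d),1]); c=-d['R'].T@d['t']
    return c+r*(z-c[2])/r[2]
def proj(d,X):
    p=d['R']@np.array(X)+d['t']; return p[:2]/p[2]*f(d)+[float(d['cx']),float(d['cy'])]
E
python3 - <<'E'
from h import *
a=snap('top','top0.png');b=snap('scene','sc0.png')
for d in(a,b): print(-d['R'].T@d['t'],d['vertical_fov'],d['cx'],d['cy'],d['R'].round(2).tolist())
for n in('top0','sc0'):
    cv2.imwrite(f'pics/{n}b.png',cv2.resize(cv2.imread(f'pics/{n}.png'),(800,600),interpolation=cv2.INTER_CUBIC))
print(ctrl.get_obs(),ctrl.finger_overhang)
E
```

```text
[ 0.43225881 -0.05878157  1.26072743] 46.23593173698558 281.51128532401407 214.653484895016 [[-0.02, -1.0, 0.02], [-0.99, 0.01, -0.13], [0.13, -0.02, -0.99]]
[0.88511855 0.34556122 0.84669847] 57.16552700516291 285.07781579221603 199.57529265968773 [[-0.81, 0.59, 0.02], [0.46, 0.64, -0.61], [-0.37, -0.49, -0.79]]
{'t': 0.1, 'q': array([ 1.12300090e+00,  5.33122073e-02,  1.61414693e+00, -1.19853304e-05,
        1.47597292e+00, -1.18994081e-01]), 'dq': array([ 0.00049453, -0.00188924, -0.00168029,  0.00054852,  0.00130648,
        0.00038281]), 'effort': array([-8.56994266e-04, -3.94904423e+01, -3.71361959e+01, -1.66577938e-04,
        3.95604133e-03,  1.72956870e-06]), 'tool_pos': array([0.20163352, 0.59113844, 0.3027784 ]), 'tool_rot': array([-5.14072283e-01, -3.09873635e+00,  2.77888108e-03]), 'contact_force': array([ 0.06373807, -0.56349942,  1.031865  ]), 'wrist_torque': array([ 0.02234986, -0.02217383, -0.03567025]), 'grip_force': 0.0, 'opening': 0.0857332694602961} 0.0726
```

View pics/top0b.png

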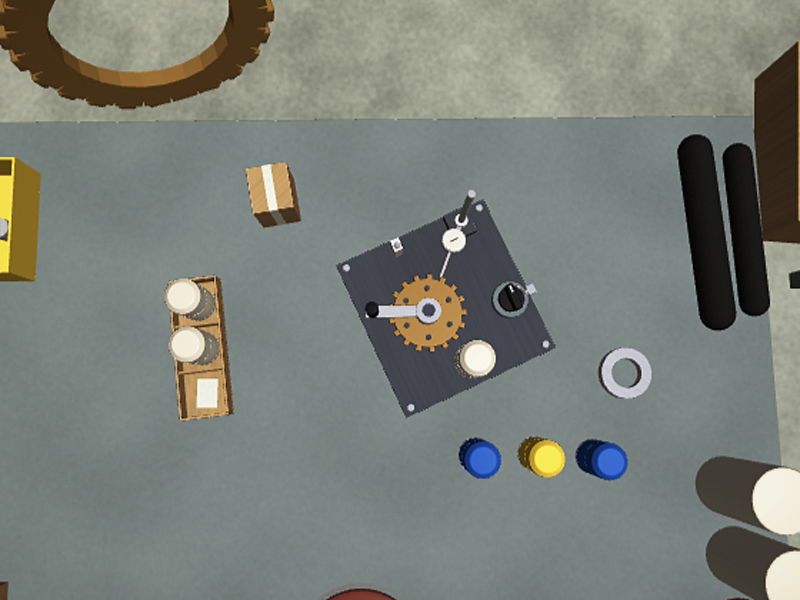

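View pics/sc0b.png

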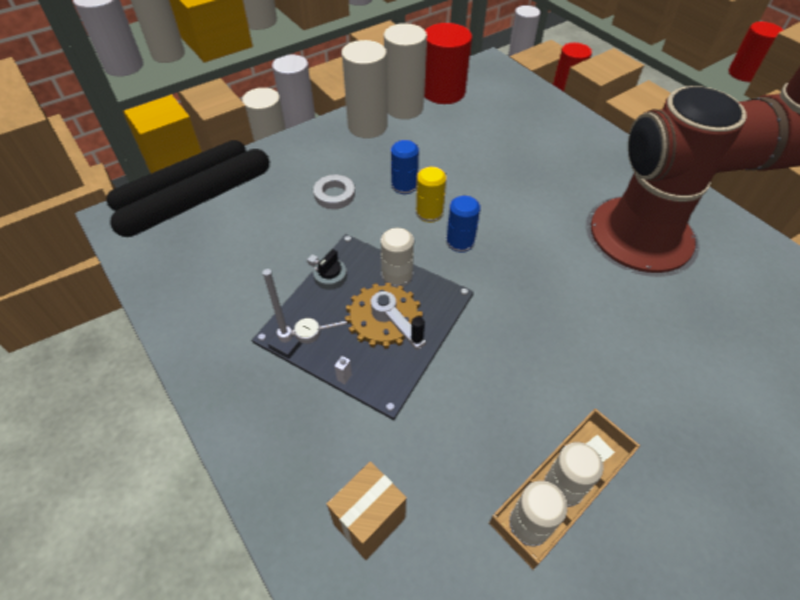

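The top view (800 px scale) shows the hub at (428,310), handle (372,310), pointer (396,244), knob (511,297), stray (478,358), card (207,393) and stocks (183,297) and (186,345). The blue and yellow look-alikes are at the bottom right. The scene view shows the same layout.

```bash
python3 - <<'E'
from h import *
from scipy.spatial.transform import Rotation as Ro
d=load('top0.png');k=560/800
P={n:ray(d,u*k,v*k,z) for n,u,v,z in [('hub',428,310,.084),('handle',372,310,.131),('pointer',396,244,.078),('knob',511,297,.071),('stray',478,357,.122),('card',207,393,.004),('sa',183,297,.114),('sb',186,345,.114),('bearing',626,373,.022),('c1',337,265,.012),('c3',554,348,.012),('c4',407,417,.012),('gtop',472,194,.212),('kb1',505,286,.071),('kb2',517,308,.071)]}
for n,p in P.items(): print(n,p[:2].round(4))
st={'hub':(0,0),'pointer':(127,0),'knob':(-39,-145),'gtop':(124,-124),'c1':(150,110),'c3':(-150,-185),'c4':(-150,110)}
A=np.array([np.array(v)/1e3 for v in st.values()]);B=np.array([P[n][:2] for n in st])
a=A-A.mean(0);b=B-B.mean(0)
th=np.arctan2((a[:,0]*b[:,1]-a[:,1]*b[:,0]).sum(),(a*b).sum());R=np.array([[np.cos(th),-np.sin(th)],[np.sin(th),np.cos(th)]])
o=B.mean(0)-R@A.mean(0);print('th',np.degrees(th),'o',o,'res',((A@R.T+o-B)*1e3).round(1).tolist())
for n in('stray','handle','knob'):
    q=R.T@(P[n][:2]-o);print(n,q,np.degrees(np.arctan2(q[1],q[0])),np.hypot(*q))
print('knob',R@[-.039,-.145]+o)
s=ctrl.get_obs();M=Ro.from_rotvec(s['tool_rot']).as_matrix();print(M.round(3))
E
```

```text
hub [ 0.577  -0.1245]
handle [ 0.5725 -0.0312]
pointer [ 0.6926 -0.0723]
knob [ 0.599  -0.2682]
stray [ 0.4943 -0.202 ]
card [0.4447 0.2649]
sa [0.6005 0.2787]
sb [0.5216 0.272 ]
bearing [ 0.4675 -0.4755]
c1 [0.6699 0.0339]
c3 [ 0.5143 -0.3522]
c4 [ 0.397  -0.0876]
gtop [ 0.7401 -0.189 ]
kb1 [ 0.6182 -0.2585]
kb2 [ 0.5798 -0.2778]
th 23.800338662646467 o [ 0.57695973 -0.12441183] res [[-0.0, 0.1], [0.5, -0.8], [0.8, -4.7], [0.3, 1.1], [-0.1, 2.9], [0.1, -2.0], [-1.7, 3.3]]
stray [-0.10689636 -0.03759856] -160.6217412614927 0.11331585824589833
handle [0.03353178 0.08708714] 68.94144520905485 0.09331961165229972
knob [-0.037869   -0.14041042] -105.09367057884587 0.14542745946762956
knob [ 0.59979124 -0.27281911]
[[-0.946  0.323 -0.001]
 [ 0.323  0.946 -0.002]
 [ 0.    -0.002 -1.   ]]
```

Emit:
{"method": "drive_tool", "body": {"rows": [[[0, 0, 0], -0.14], [[0, 0, 0], -0.14], [[0, 0, 0], -0.14], [[-0.013, -0.048, 0], 0], [[-0.013, -0.048, 0], 0], [[-0.013, -0.048, 0], 0], [[-0.013, -0.048, 0], 0], [[-0.013, -0.048, 0], 0], [[-0.013, -0.048, 0], 0], [[-0.013, -0.048, 0], 0]], "jaw": 0}}

```text
t: 1.1
tool_pos: [0.3229, 0.2633, 0.3034]
tool_rot: [0.145, -3.138, 0.0]
contact_force: [1.1, -0.6, 0.1]
opening: 0.0857
grip_force: 0.0
```

Emit:
{"method": "drive_tool", "body": {"rows": [[[-0.013, -0.048, 0], 0], [[-0.013, -0.048, 0], 0], [[-0.013, -0.048, 0], 0], [[-0.013, -0.048, 0], 0], [[-0.013, -0.048, 0], 0], [[-0.013, -0.048, 0], 0], [[-0.013, -0.048, 0], 0], [[-0.013, -0.048, 0], 0], [[-0.013, -0.048, 0], 0], [[0, 0, 0], 0]]}}

```text
t: 2.1
tool_pos: [0.4795, -0.1589, 0.3029]
tool_rot: [0.134, -3.137, 0.001]
contact_force: [-0.1, 0.4, 0.5]
opening: 0.0854
grip_force: 0.0
```

```bash
cat >> h.py <<'E'
from scipy.spatial.transform import Rotation as Ro
def go(x,y,z=None):
    s=ctrl.get_obs();M=Ro.from_rotvec(s['tool_rot']).as_matrix();p=s['tool_pos']
    print('t',s['t'],'pos',p.round(4),'yawy',np.degrees(np.arctan2(M[1,1],M[0,1])).round(2),'q',s['q'].round(2))
    print('delta tool',(M.T@(np.array([x,y,p[2] if z is None else z])-p)).round(4))
E
python3 - <<'E'
from h import *
d=snap('wrist','w1.png'); print(-d['R'].T@d['t'],proj(d,[.4943,-.202,.122]))
cv2.imwrite('pics/w1b.png',cv2.resize(d['image'],(800,600)))
go(.4943,-.202,.25)
E
```

```text
[ 0.39790464 -0.16520384  0.37355506] [218.90244526 225.833281  ]
t 2.15 pos [ 0.4789 -0.1566  0.3029] yawy 94.99 q [-0.46 -0.24  1.89 -0.    1.5  -2.12]
delta tool [-0.0115 -0.0466  0.0528]
```

View pics/w1b.png

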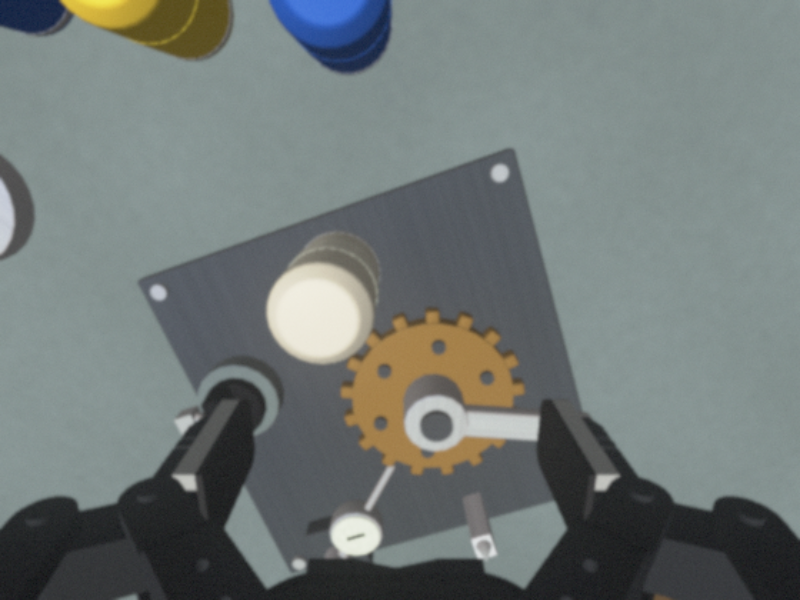

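The wrist view shows the stray's top at (320,312), the hub at (436,423) and the knob at about (240,400). Nothing stands near the stray on the finger sides.

```bash
python3 - <<'E'
from h import *
d=load('w1.png');k=.7
for u,v,z in((320,312,.116),(436,423,.084)):print(ray(d,u*k,v*k,z))
d=load('top0.png');print(ray(d,428*k,310*k,.084),ray(d,478*k,357*k,.116))
E
```

```text
[ 0.49004098 -0.19909495  0.116     ]
[ 0.5732244  -0.12332919  0.084     ]
[ 0.57696936 -0.12454592  0.084     ] [ 0.49465409 -0.20270537  0.116     ]
```

Emit:
{"method": "drive_tool", "body": {"rows": [[[-0.005, -0.022, 0.0], 0], [[-0.005, -0.023, 0.0], 0], [[0, 0, 0.04], 0], [[0, 0, 0.04], 0], [[0, 0, 0], 0], [[0, 0, 0], 0]]}}

```text
t: 2.75
tool_pos: [0.4925, -0.1971, 0.2237]
tool_rot: [0.145, -3.137, -0.002]
contact_force: [0.2, 0.2, 0.7]
opening: 0.0855
grip_force: 0.0
```

```bash
python3 -c "
from h import *
go(.4925,-.201,.137)"
```

```text
t 2.75 pos [ 0.4925 -0.1971  0.2237] yawy 95.29 q [-0.52 -0.11  1.91  0.    1.34 -2.18]
delta tool [ 0.0003 -0.0039  0.0867]
```

Emit:
{"method": "drive_tool", "body": {"rows": [[[0, -0.004, 0.03], 0], [[0, 0, 0.03], 0], [[0, 0, 0.026], 0], [[0, 0, 0], 0], [[0, 0, 0], 0]]}}

```text
t: 3.25
tool_pos: [0.4945, -0.2025, 0.1404]
tool_rot: [-0.144, 3.136, -0.003]
contact_force: [-0.6, -0.2, 1.0]
opening: 0.0852
grip_force: 0.0
```

Emit:
{"method": "drive_tool", "body": {"rows": [[[0, 0, 0], 0], [[0, 0, 0], 0], [[0, 0, 0], 0], [[0, 0, 0], 0], [[0, 0, 0], 0], [[0, 0, 0], 0], [[0, 0, 0], 0], [[0, 0, 0], 0]], "jaw": 0.6, "grip_force": 50}}

```text
t: 4.05
tool_pos: [0.4949, -0.2023, 0.1411]
tool_rot: [-0.143, 3.134, -0.001]
contact_force: [-0.9, 3.8, 7.3]
opening: 0.0591
grip_force: 52.3
```

Emit:
{"method": "drive_tool", "body": {"rows": [[[0, 0, -0.02], 0], [[0, 0, -0.04], 0], [[0, 0, -0.04], 0], [[0, 0, -0.04], 0], [[0.0, 0.02, -0.02], 0], [[0.001, 0.04, 0], 0], [[0.001, 0.04, 0], 0], [[0.001, 0.04, 0], 0], [[0.001, 0.04, 0], 0], [[0.001, 0.04, 0], 0]]}}

```text
t: 5.05
tool_pos: [0.4675, 0.0179, 0.298]
tool_rot: [-0.143, 3.138, -0.0]
contact_force: [1.2, 0.4, -3.9]
opening: 0.0593
grip_force: 55.1
```

Emit:
{"method": "drive_tool", "body": {"rows": [[[0.001, 0.04, 0], 0], [[0.001, 0.04, 0], 0], [[0.001, 0.04, 0], 0], [[0.001, 0.04, 0], 0], [[0.001, 0.04, 0], 0], [[0, 0.03, 0], 0], [[0, 0.02, 0], 0], [[0, 0, 0], 0], [[0, 0, 0], 0]]}}

```text
t: 5.95
tool_pos: [0.4402, 0.2649, 0.2978]
tool_rot: [0.145, -3.138, 0.001]
contact_force: [-0.0, 0.2, -4.4]
opening: 0.0589
grip_force: 55.4
```

```bash
python3 - <<'E'
from h import *
go(.4447,.2649,.133)
d=snap('wrist','w2.png');t=snap('top','t2.png')
im=np.hstack([cv2.resize(d['image'],(560,420))[:,80:480],cv2.resize(t['image'][150:330,60:230],(397,420))])
cv2.imwrite('pics/m2.png',im)
print(proj(d,[.4447,.2649,.004])-[80,0])
E
```

```text
t 5.95 pos [0.4402 0.2649 0.2978] yawy 95.28 q [ 0.4  -0.21  1.87 -0.    1.48 -1.27]
delta tool [-0.0046 -0.0003  0.1647]
[196.15642154 183.26607191]
```

View pics/m2.png

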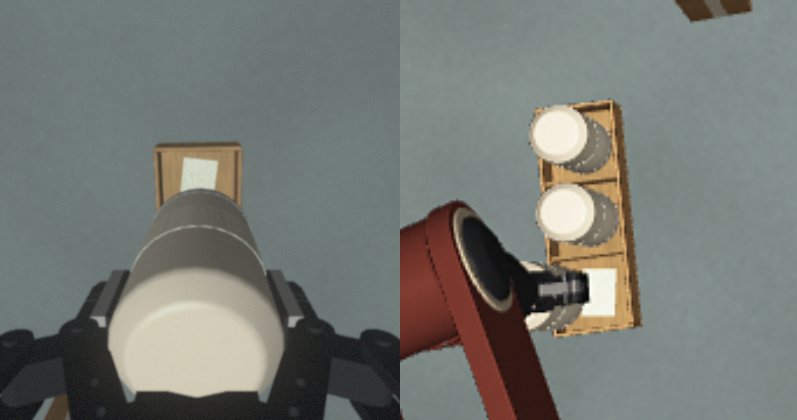

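```bash
python3 - <<'E'
from h import *
d=load('w2.png')
for u,v in((235,145),(323,143)): print(ray(d,u,v,.04))
for u,v in((266,157),(296,161)): print('card',ray(d,u,v,.004))
t=load('t2.png'); s=170/397
for u,v in ((541,108),(620,101),(555,336),(641,326)): print('top',ray(t,60+(u-400)*s,150+v*180/420,.04))
E
```

```text
[0.40322778 0.2225653  0.04      ]
[0.3938769  0.30424567 0.04      ]
card [0.41758781 0.25173026 0.004     ]
card [0.4188941  0.28351422 0.004     ]
top [0.64101956 0.32034302 0.04      ]
top [0.64748466 0.23624299 0.04      ]
top [0.3992878  0.29974552 0.04      ]
top [0.40811789 0.21043642 0.04      ]
```

The wrist view shows the free cell centred under the held filter, with the tray's near wall at rows 143–145 and the card at (199,173). I'm correcting 3 mm in x and lowering.

Emit:
{"method": "drive_tool", "body": {"rows": [[[-0.003, 0, 0.03], 0], [[0, 0, 0.04], 0], [[0, 0, 0.04], 0], [[0, 0, 0.02], 0], [[0, 0, 0.015], 0], [[0, 0, 0.01], 0], [[0, 0, 0.005], 0], [[0, 0, 0], 0], [[0, 0, 0], 0]]}}

```text
t: 6.95
tool_pos: [0.4444, 0.2655, 0.1392]
tool_rot: [-0.143, 3.136, 0.001]
contact_force: [0.1, -0.3, -4.3]
opening: 0.0586
grip_force: 55.4
```

Emit:
{"method": "drive_tool", "body": {"rows": [[[0, 0, 0.003], 0], [[0, 0, 0.002], 0], [[0, 0, 0], 0], [[0, 0, 0], 0]]}}

```text
t: 7.35
tool_pos: [0.4437, 0.2653, 0.1332]
tool_rot: [-0.143, 3.138, 0.0]
contact_force: [-0.2, 1.0, -2.8]
opening: 0.059
grip_force: 55.5
```

Emit:
{"method": "drive_tool", "body": {"rows": [[[0, 0, 0.0015], 0], [[0, 0, 0], 0], [[0, 0, 0], 0]]}}

```text
t: 7.65
tool_pos: [0.4443, 0.2655, 0.1331]
tool_rot: [-0.143, 3.137, 0.0]
contact_force: [-2.2, -0.4, 5.6]
opening: 0.0594
grip_force: 55.3
```

Emit:
{"method": "drive_tool", "body": {"rows": [[[0, 0, 0], 0], [[0, 0, 0], 0], [[0, 0, 0], 0], [[0, 0, 0], 0], [[0, 0, 0], 0], [[0, 0, 0], 0]], "jaw": 0}}

```text
t: 8.25
tool_pos: [0.4435, 0.2651, 0.1313]
tool_rot: [0.143, -3.138, 0.0]
contact_force: [1.1, 0.5, -0.4]
opening: 0.0853
grip_force: 0.0
```

Emit:
{"method": "drive_tool", "body": {"rows": [[[0, 0, -0.01], 0], [[0, 0, -0.03], 0], [[0, 0, -0.04], 0], [[0, 0, -0.04], 0], [[0, 0, -0.04], 0], [[0, 0, 0], 0]]}}

```text
t: 8.85
tool_pos: [0.4461, 0.2663, 0.3001]
tool_rot: [-0.143, 3.125, 0.007]
contact_force: [-0.1, 1.3, 0.5]
opening: 0.0852
grip_force: 0.0
```

```bash
python3 - <<'E'
from h import *
go(.572,-.031)
d=snap('scene','s3.png');w=snap('wrist','w3.png')
im=np.hstack([cv2.resize(d['image'][250:420,300:480],(420,397)),cv2.resize(w['image'],(380,285))[:,:].copy() if 0 else cv2.copyMakeBorder(cv2.resize(w['image'],(380,285)),0,112,0,0,cv2.BORDER_CONSTANT)])
cv2.imwrite('pics/m3.png',im)
E
```

```text
t 8.85 pos [0.4461 0.2663 0.3001] yawy 95.23 q [ 0.39 -0.21  1.87  0.    1.47 -1.27]
delta tool [-0.0983 -0.3075  0.    ]
```

View pics/m3.png

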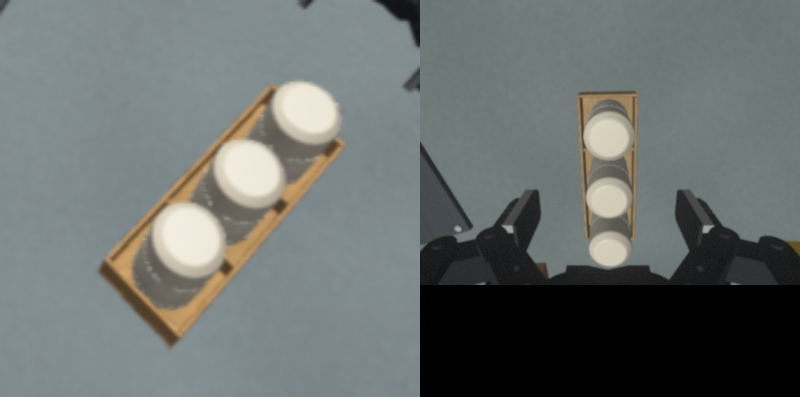

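The stray stands upright in the free cell, in line with the two undisturbed stock filters. Next is the crank handle.

Emit:
{"method": "drive_tool", "body": {"rows": [[[-0.012, -0.038, 0.0], 0], [[-0.012, -0.038, 0.0], 0], [[-0.012, -0.038, 0.0], 0], [[-0.012, -0.038, 0.0], 0], [[-0.012, -0.038, 0.01], 0], [[-0.012, -0.038, 0.01], 0], [[-0.012, -0.038, 0.01], 0], [[-0.014, -0.04, 0.01], 0], [[0, 0, 0.01], 0], [[0, 0, 0], 0]]}}

```text
t: 9.95
tool_pos: [0.5673, -0.031, 0.2376]
tool_rot: [0.14, -3.132, -0.003]
contact_force: [-0.3, 1.0, 0.6]
opening: 0.0854
grip_force: 0.0
```

```bash
python3 - <<'E'
from h import *
go(.571,-.030,.166)
d=snap('wrist','w4.png');cv2.imwrite('pics/w4b.png',cv2.resize(d['image'],(800,600)))
print(proj(d,[.571,-.03,.131])/.7, proj(d,[.575,-.124,.084])/.7)
E
```

```text
t 9.95 pos [ 0.5673 -0.031   0.2376] yawy 95.12 q [-0.19 -0.03  1.81  0.    1.37 -1.85]
delta tool [-0.0042  0.0005  0.0715]
[394.93832631 371.79445895] [199.28118819 321.06621088]
```

View pics/w4b.png

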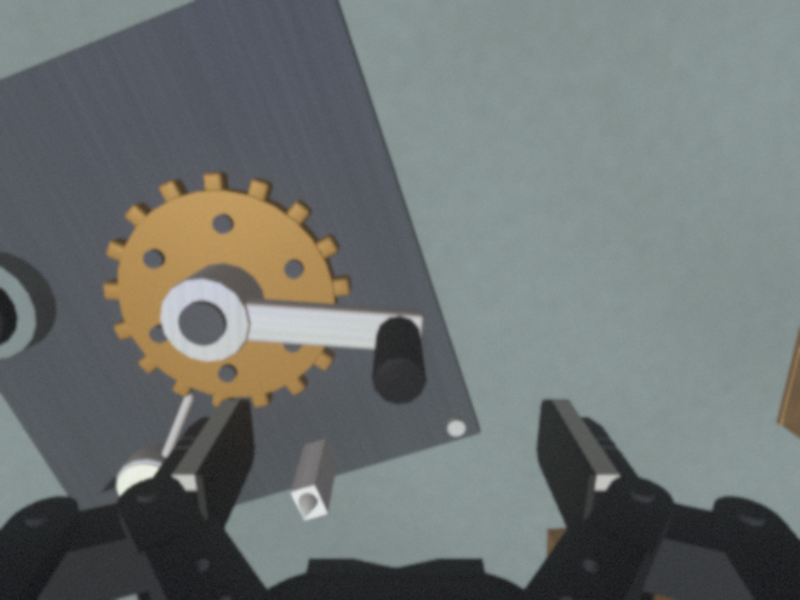

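The wrist view shows the handle's top at (400,376), the hub at (203,320) and the pointer at (309,503).

```bash
python3 - <<'E'
from h import *
d=load('w4.png');k=.7
H=ray(d,400*k,376*k,.131);c=ray(d,203*k,320*k,.084);p=ray(d,309*k,502*k,.078)
print(H,c,p);v=(H-c)[:2];w=(p-c)[:2]
print(np.hypot(*v),np.degrees(np.arctan2(v[1],v[0])),np.hypot(*w),np.degrees(np.arctan2(w[1],w[0])))
E
```

```text
[ 0.57264171 -0.02784906  0.131     ] [ 0.57429541 -0.12220404  0.084     ] [ 0.68042446 -0.06857653  0.078     ]
0.09436947911229422 91.00408141864305 0.11890873452193244 26.807687942535043
```

Emit:
{"method": "drive_tool", "body": {"rows": [[[-0.005, 0.002, 0.01], 0], [[0, 0, 0.03], 0], [[0, 0, 0.02], 0], [[0, 0, 0.011], 0], [[0, 0, 0], 0], [[0, 0, 0], 0]]}}

```text
t: 10.6
tool_pos: [0.5742, -0.0276, 0.1712]
tool_rot: [-0.145, 3.137, -0.0]
contact_force: [1.1, -0.0, 0.6]
opening: 0.0854
grip_force: 0.0
```

Emit:
{"method": "drive_tool", "body": {"rows": [[[0, 0, 0], 0], [[0, 0, 0], 0], [[0, 0, 0], 0], [[0, 0, 0], 0], [[0, 0, 0], 0], [[0, 0, 0], 0], [[0, 0, 0], 0], [[0, 0, 0], 0], [[0, 0, 0], 0], [[0, 0, 0], 0]], "jaw": 1, "grip_force": 35}}

```text
t: 11.6
tool_pos: [0.5741, -0.0286, 0.1709]
tool_rot: [-0.143, 3.138, -0.002]
contact_force: [-1.2, -3.7, 4.5]
opening: 0.0212
grip_force: 34.9
```

```bash
cat >> h.py <<'E'
def arc(c,r,a1,a2,n,yaw=None):
    s=ctrl.get_obs();M=Ro.from_rotvec(s['tool_rot']).as_matrix();p=s['tool_pos']
    print('ang now',np.degrees(np.arctan2(p[1]-c[1],p[0]-c[0])).round(2),'r',np.hypot(*(p[:2]-c)).round(4),p.round(4),s['contact_force'].round(1))
    y=np.radians(95.2);ty=np.array([np.cos(y),np.sin(y)]);tx=np.array([-ty[1],ty[0]])
    a=np.radians(np.linspace(a1,a2,n+1));P=np.c_[np.cos(a),np.sin(a)]*r
    D=np.diff(P,axis=0)
    for i in range(0,n,10): print([[[round(float(q@tx),3),round(float(q@ty),3),0],0] for q in D[i:i+10]])
E
python3 -c "
from h import *
arc((.575,-.1235),.095,91.5,91.5-440,80)"
```

```text
ang now 90.55 r 0.0949 [ 0.5741 -0.0286  0.1709] [-1.2 -3.7  4.5]
[[[-0.009, -0.001, 0], 0], [[-0.009, -0.002, 0], 0], [[-0.009, -0.003, 0], 0], [[-0.008, -0.004, 0], 0], [[-0.008, -0.004, 0], 0], [[-0.008, -0.005, 0], 0], [[-0.007, -0.006, 0], 0], [[-0.006, -0.006, 0], 0], [[-0.006, -0.007, 0], 0], [[-0.005, -0.008, 0], 0]]
[[[-0.004, -0.008, 0], 0], [[-0.004, -0.008, 0], 0], [[-0.003, -0.009, 0], 0], [[-0.002, -0.009, 0], 0], [[-0.001, -0.009, 0], 0], [[-0.0, -0.009, 0], 0], [[0.001, -0.009, 0], 0], [[0.002, -0.009, 0], 0], [[0.002, -0.009, 0], 0], [[0.003, -0.009, 0], 0]]
[[[0.004, -0.008, 0], 0], [[0.005, -0.008, 0], 0], [[0.006, -0.007, 0], 0], [[0.006, -0.007, 0], 0], [[0.007, -0.006, 0], 0], [[0.007, -0.005, 0], 0], [[0.008, -0.005, 0], 0], [[0.008, -0.004, 0], 0], [[0.009, -0.003, 0], 0], [[0.009, -0.002, 0], 0]]
[[[0.009, -0.001, 0], 0], [[0.009, -0.0, 0], 0], [[0.009, 0.0, 0], 0], [[0.009, 0.001, 0], 0], [[0.009, 0.002, 0], 0], [[0.009, 0.003, 0], 0], [[0.008, 0.004, 0], 0], [[0.008, 0.005, 0], 0], [[0.007, 0.005, 0], 0], [[0.007, 0.006, 0], 0]]
[[[0.006, 0.007, 0], 0], [[0
[... 278 characters left out ...]
8, 0], 0], [[-0.004, 0.008, 0], 0], [[-0.005, 0.008, 0], 0], [[-0.006, 0.007, 0], 0], [[-0.006, 0.007, 0], 0], [[-0.007, 0.006, 0], 0], [[-0.008, 0.005, 0], 0], [[-0.008, 0.004, 0], 0]]
[[[-0.008, 0.004, 0], 0], [[-0.009, 0.003, 0], 0], [[-0.009, 0.002, 0], 0], [[-0.009, 0.001, 0], 0], [[-0.009, 0.0, 0], 0], [[-0.009, -0.001, 0], 0], [[-0.009, -0.001, 0], 0], [[-0.009, -0.002, 0], 0], [[-0.009, -0.003, 0], 0], [[-0.008, -0.004, 0], 0]]
[[[-0.008, -0.005, 0], 0], [[-0.007, -0.005, 0], 0], [[-0.007, -0.006, 0], 0], [[-0.006, -0.007, 0], 0], [[-0.005, -0.007, 0], 0], [[-0.005, -0.008, 0], 0], [[-0.004, -0.008, 0], 0], [[-0.003, -0.009, 0], 0], [[-0.002, -0.009, 0], 0], [[-0.001, -0.009, 0], 0]]
```

Emit:
{"method": "drive_tool", "body": {"rows": [[[-0.009, -0.001, 0], 0], [[-0.009, -0.002, 0], 0], [[-0.009, -0.003, 0], 0], [[-0.008, -0.004, 0], 0], [[-0.008, -0.004, 0], 0], [[-0.008, -0.005, 0], 0], [[-0.007, -0.006, 0], 0], [[-0.006, -0.006, 0], 0], [[-0.006, -0.007, 0], 0], [[-0.005, -0.008, 0], 0]]}}

```text
t: 12.6
tool_pos: [0.6523, -0.0676, 0.1709]
tool_rot: [0.143, -3.136, 0.0]
contact_force: [-6.1, -2.2, 7.7]
opening: 0.0213
grip_force: 35.2
```

```bash
python3 -c "
from h import *
arc((.575,-.1235),.095,36.5,36.5-100,1)"
```

```text
ang now 35.86 r 0.0954 [ 0.6523 -0.0676  0.1709] [-6.1 -2.2  7.7]
[[[0.047, -0.138, 0], 0]]
```

Emit:
{"method": "drive_tool", "body": {"rows": [[[-0.004, -0.008, 0], 0], [[-0.004, -0.008, 0], 0], [[-0.002, -0.009, 0], 0], [[-0.001, -0.009, 0], 0], [[0, -0.009, 0], 0], [[0, -0.009, 0], 0], [[0.001, -0.009, 0], 0], [[0.002, -0.009, 0], 0], [[0.003, -0.009, 0], 0], [[0.003, -0.009, 0], 0]]}}

```text
t: 13.6
tool_pos: [0.6644, -0.1551, 0.171]
tool_rot: [-0.143, 3.132, -0.001]
contact_force: [5.5, -0.8, 1.5]
opening: 0.0207
grip_force: 34.7
```

```bash
python3 -c "
from h import *
arc((.575,-.1235),.095,36.5,36.5-100,1)"
```

```text
ang now -19.45 r 0.0949 [ 0.6644 -0.1551  0.171 ] [ 5.5 -0.8  1.5]
[[[0.047, -0.138, 0], 0]]
```

Emit:
{"method": "drive_tool", "body": {"rows": [[[0.004, -0.008, 0], 0], [[0.005, -0.008, 0], 0], [[0.005, -0.007, 0], 0], [[0.006, -0.007, 0], 0], [[0.007, -0.006, 0], 0], [[0.007, -0.005, 0], 0], [[0.008, -0.005, 0], 0], [[0.008, -0.004, 0], 0], [[0.009, -0.003, 0], 0], [[0.009, -0.002, 0], 0]]}}

```text
t: 14.6
tool_pos: [0.5992, -0.2157, 0.171]
tool_rot: [0.143, -3.138, -0.001]
contact_force: [1.4, 1.1, 7.7]
opening: 0.0211
grip_force: 35.1
```

```bash
python3 -c "
from h import *
arc((.575,-.1235),.095,36.5,36.5-100,1)"
```

```text
ang now -75.28 r 0.0954 [ 0.5992 -0.2157  0.171 ] [1.4 1.1 7.7]
[[[0.047, -0.138, 0], 0]]
```

Tracking well; continuing through the next two arcs.

Emit:
{"method": "drive_tool", "body": {"rows": [[[0.009, -0.001, 0], 0], [[0.009, 0, 0], 0], [[0.009, 0, 0], 0], [[0.009, 0.001, 0], 0], [[0.009, 0.002, 0], 0], [[0.009, 0.003, 0], 0], [[0.008, 0.004, 0], 0], [[0.008, 0.005, 0], 0], [[0.007, 0.005, 0], 0], [[0.007, 0.006, 0], 0]]}}

```text
t: 15.6
tool_pos: [0.5141, -0.197, 0.1709]
tool_rot: [-0.143, 3.136, 0.005]
contact_force: [5.2, 5.0, 6.7]
opening: 0.0209
grip_force: 35.2
```

```bash
python3 -c "
from h import *
arc((.575,-.1235),.095,36.5,36.5-100,1)"
```

```text
ang now -129.65 r 0.0955 [ 0.5141 -0.197   0.1709] [5.2 5.  6.7]
[[[0.047, -0.138, 0], 0]]
```

Emit:
{"method": "drive_tool", "body": {"rows": [[[0.006, 0.007, 0], 0], [[0.006, 0.007, 0], 0], [[0.004, 0.008, 0], 0], [[0.004, 0.008, 0], 0], [[0.003, 0.008, 0], 0], [[0.002, 0.009, 0], 0], [[0.002, 0.009, 0], 0], [[0.001, 0.009, 0], 0], [[-0.001, 0.009, 0], 0], [[-0.001, 0.009, 0], 0]]}}

```text
t: 16.6
tool_pos: [0.4804, -0.1179, 0.1709]
tool_rot: [-0.143, 3.138, -0.001]
contact_force: [2.5, -0.6, 6.3]
opening: 0.021
grip_force: 35.1
```

Emit:
{"method": "drive_tool", "body": {"rows": [[[-0.002, 0.009, 0], 0], [[-0.003, 0.009, 0], 0], [[-0.003, 0.008, 0], 0], [[-0.004, 0.008, 0], 0], [[-0.005, 0.008, 0], 0], [[-0.006, 0.007, 0], 0], [[-0.006, 0.007, 0], 0], [[-0.007, 0.006, 0], 0], [[-0.008, 0.005, 0], 0], [[-0.008, 0.004, 0], 0]]}}

```text
t: 17.6
tool_pos: [0.5255, -0.0428, 0.1709]
tool_rot: [0.143, -3.137, 0.001]
contact_force: [0.2, -1.3, 8.4]
opening: 0.0211
grip_force: 35.2
```

```bash
python3 -c "
from h import *
arc((.575,-.1235),.095,36.5,36.5-100,1)"
```

```text
ang now 121.51 r 0.0947 [ 0.5255 -0.0428  0.1709] [ 0.2 -1.3  8.4]
[[[0.047, -0.138, 0], 0]]
```

Emit:
{"method": "drive_tool", "body": {"rows": [[[-0.008, 0.004, 0], 0], [[-0.009, 0.003, 0], 0], [[-0.009, 0.002, 0], 0], [[-0.009, 0.001, 0], 0], [[-0.009, 0, 0], 0], [[-0.009, -0.001, 0], 0], [[-0.009, -0.001, 0], 0], [[-0.009, -0.002, 0], 0], [[-0.009, -0.003, 0], 0], [[-0.008, -0.004, 0], 0]]}}

```text
t: 18.6
tool_pos: [0.6129, -0.0362, 0.1709]
tool_rot: [0.144, -3.135, 0.001]
contact_force: [-2.0, -1.7, 9.1]
opening: 0.0211
grip_force: 35.4
```

```bash
python3 -c "
from h import *
arc((.575,-.1235),.095,66.5,24.5,8)"
```

```text
ang now 66.51 r 0.0951 [ 0.6129 -0.0362  0.1709] [-2.  -1.7  9.1]
[[[-0.007, -0.005, 0], 0], [[-0.007, -0.005, 0], 0], [[-0.006, -0.006, 0], 0], [[-0.006, -0.006, 0], 0], [[-0.005, -0.007, 0], 0], [[-0.005, -0.007, 0], 0], [[-0.004, -0.008, 0], 0], [[-0.003, -0.008, 0], 0]]
```

Emit:
{"method": "drive_tool", "body": {"rows": [[[-0.007, -0.005, 0], 0], [[-0.007, -0.005, 0], 0], [[-0.006, -0.006, 0], 0], [[-0.006, -0.006, 0], 0], [[-0.005, -0.007, 0], 0], [[-0.005, -0.007, 0], 0], [[-0.004, -0.008, 0], 0], [[-0.003, -0.008, 0], 0], [[0, 0, 0], 0], [[0, 0, 0], 0]]}}

```text
t: 19.6
tool_pos: [0.6612, -0.0836, 0.171]
tool_rot: [-0.143, 3.137, 0.001]
contact_force: [3.1, 0.4, 5.9]
opening: 0.0212
grip_force: 34.9
```

```bash
python3 - <<'E'
from h import *
arc((.575,-.1235),.095,66.5,24.5,1)
d=snap('scene','s5.png');w=snap('wrist','w5.png')
a=cv2.resize(d['image'][150:310,160:340],(450,400));b=cv2.resize(w['image'],(350,262))
cv2.imwrite('pics/m5.png',np.hstack([a,cv2.copyMakeBorder(b,0,138,0,0,cv2.BORDER_CONSTANT)]))
E
```

```text
ang now 24.83 r 0.095 [ 0.6612 -0.0836  0.171 ] [3.1 0.4 5.9]
[[[-0.044, -0.052, 0], 0]]
```

View pics/m5.png

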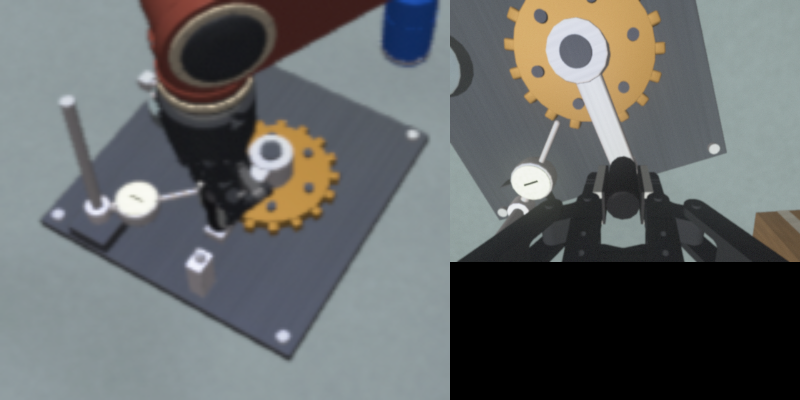

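```bash
python3 - <<'E'
from h import *
d=load('s5.png');g=lambda u,v,z:ray(d,160+u*.4,150+v*.4,z)[:2]
h=g(271,152,.084)
A=lambda p,q:np.degrees(np.arctan2(*(p-q)[::-1])).round(1)
e=g(214,233,.078);p=g(200,257,.078);print(h,e,p,A(e,h),np.hypot(*(e-h)),A(p,h),np.hypot(*(p-h)))
c=[g(428,137,.012),g(290,358,.012),g(41,221,.012)]
print('plate x',A(c[1],c[0]),'y',A(c[1],c[2]),'axis from plate', (c[0]+c[2])/2)
w=load('w5.png')
H=ray(w,(576-450)*1.6,51*1.6,.084)[:2];T=ray(w,(624-450)*1.6,205*1.6,.131)[:2];print(H,T,A(T,H),np.hypot(*(T-H)))
E
```

```text
[ 0.57816351 -0.12038839] [ 0.67161766 -0.07818228] [ 0.69567839 -0.0641218 ] 24.3 0.10254284301888242 25.6 0.1302907430331519
plate x 24.2 y 114.0 axis from plate [ 0.59314547 -0.15502211]
[ 0.57576771 -0.12271374] [ 0.66121521 -0.08233836] 25.3 0.09450632854376732
```

The crank is lined up with the pointer, within about 1°. Next I let go and move above the lock knob.

Emit:
{"method": "drive_tool", "body": {"rows": [[[0, 0, 0], 0], [[0, 0, 0], 0], [[0, 0, 0], 0], [[0, 0, 0], 0], [[0, 0, 0], 0], [[0, 0, 0], 0], [[0, 0, 0], 0]], "jaw": 0}}

```text
t: 20.4
tool_pos: [0.6612, -0.0835, 0.1704]
tool_rot: [0.143, -3.138, -0.0]
contact_force: [-0.2, 0.1, 0.2]
opening: 0.0853
grip_force: 0.0
```

Emit:
{"method": "drive_tool", "body": {"rows": [[[0, 0, -0.02], 0], [[0, 0, -0.04], 0], [[0, 0, -0.04], 0], [[0, 0, -0.04], 0], [[0.015, -0.035, 0], 0], [[0.015, -0.04, 0], 0], [[0.015, -0.04, 0], 0], [[0.015, -0.04, 0], 0], [[0.016, -0.037, 0], 0], [[0, 0, 0.04], 0]]}}

```text
t: 21.4
tool_pos: [0.604, -0.2877, 0.2778]
tool_rot: [-0.134, 3.128, -0.015]
contact_force: [1.9, -0.2, 0.6]
opening: 0.0855
grip_force: 0.0
```

Emit:
{"method": "drive_tool", "body": {"rows": [[[0, 0, 0.04], -0.14], [[0, 0, 0.02], -0.14], [[0, 0, 0], -0.1], [[0, 0, 0], 0], [[0, 0, 0], 0]]}}

```text
t: 21.9
tool_pos: [0.6034, -0.2818, 0.2112]
tool_rot: [-0.73, 3.055, -0.001]
contact_force: [-0.5, 0.1, -0.4]
opening: 0.0852
grip_force: 0.0
```

```bash
python3 - <<'E'
from h import *
go(.5996,-.2717,.123)
d=snap('wrist','w6.png');cv2.imwrite('pics/w6b.png',cv2.resize(d['image'],(800,600)))
print(proj(d,[.5996,-.2717,.071])/.7)
E
```

```text
t 21.9 pos [ 0.6034 -0.2818  0.2112] yawy 116.88 q [-0.55  0.22  1.59 -0.    1.33 -2.59]
delta tool [-0.0011  0.0108  0.0882]
[417.0432222  332.03791025]
```

View pics/w6b.png

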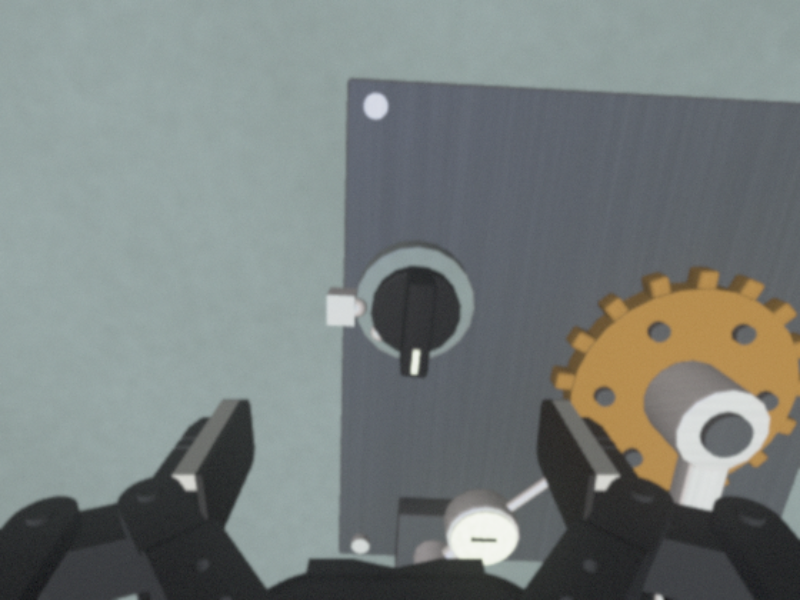

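The wrist view shows the knob's bar from about (421,278) to (414,376). That is nearly along the image's vertical, so it matches the tool's x.

```bash
python3 - <<'E'
from h import *
d=load('w6.png');a=ray(d,421*.7,278*.7,.071);b=ray(d,414*.7,376*.7,.071)
print(a,b,(a+b)/2,np.degrees(np.arctan2(*(b-a)[1::-1])),np.hypot(*(b-a)[:2]))
m=(a+b)/2;go(m[0],m[1],.123)
E
```

```text
[ 0.57624165 -0.28196463  0.071     ] [ 0.61987085 -0.26270213  0.071     ] [ 0.59805625 -0.27233338  0.071     ] 23.82169126270426 0.04769225304032274
t 21.95 pos [ 0.6035 -0.2818  0.2116] yawy 116.9 q [-0.55  0.22  1.59 -0.    1.33 -2.59]
delta tool [0.0006 0.0111 0.0885]
```

Emit:
{"method": "drive_tool", "body": {"rows": [[[0, 0.011, 0], 0.05], [[0, 0, 0.03], 0], [[0, 0, 0.03], 0], [[0, 0, 0.02], 0], [[0, 0, 0.006], 0], [[0, 0, 0], 0], [[0, 0, 0], 0]]}}

```text
t: 22.65
tool_pos: [0.599, -0.2723, 0.1263]
tool_rot: [-0.656, 3.07, -0.003]
contact_force: [0.2, 0.3, -0.2]
opening: 0.0854
grip_force: 0.0
```

Emit:
{"method": "drive_tool", "body": {"rows": [[[0, 0, 0], 0], [[0, 0, 0], 0], [[0, 0, 0], 0], [[0, 0, 0], 0], [[0, 0, 0], 0], [[0, 0, 0], 0], [[0, 0, 0], 0], [[0, 0, 0], 0], [[0, 0, 0], 0], [[0, 0, 0], 0]], "jaw": 1, "grip_force": 50}}

```text
t: 23.65
tool_pos: [0.5984, -0.2724, 0.1248]
tool_rot: [-0.656, 3.071, -0.003]
contact_force: [1.8, -4.1, -0.2]
opening: 0.0116
grip_force: 53.2
```

Emit:
{"method": "drive_tool", "body": {"rows": [[[0, 0, 0], 0.1], [[0, 0, 0], 0.1], [[0, 0, 0], 0.1], [[0, 0, 0], 0.1], [[0, 0, 0], 0.1], [[0, 0, 0], 0.1], [[0, 0, 0], 0.1], [[0, 0, 0], 0.1], [[0, 0, 0], 0.1], [[0, 0, 0], 0.1]]}}

```text
t: 24.65
tool_pos: [0.5987, -0.2705, 0.1249]
tool_rot: [0.903, 3.009, 0.005]
contact_force: [2.8, 2.1, 1.7]
opening: 0.0119
grip_force: 53.5
```

Emit:
{"method": "drive_tool", "body": {"rows": [[[0, 0, 0], 0], [[0, 0, 0], 0], [[0, 0, 0], 0]]}}

```text
t: 24.95
tool_pos: [0.5987, -0.2705, 0.1248]
tool_rot: [0.893, 3.011, 0.005]
contact_force: [4.0, 5.1, 3.6]
opening: 0.012
grip_force: 53.7
```

Emit:
{"method": "drive_tool", "body": {"rows": [[[0, 0, 0], 0], [[0, 0, 0], 0], [[0, 0, 0], 0], [[0, 0, 0], 0], [[0, 0, 0], 0], [[0, 0, 0], 0], [[0, 0, 0], 0]], "jaw": 0}}

```text
t: 25.65
tool_pos: [0.598, -0.2719, 0.1244]
tool_rot: [-0.897, -3.011, 0.0]
contact_force: [-1.0, 0.1, -0.0]
opening: 0.0854
grip_force: 0.0
```

Emit:
{"method": "drive_tool", "body": {"rows": [[[0, 0, -0.02], 0], [[0, 0, -0.04], 0], [[0, 0, -0.04], 0], [[0, 0, -0.04], 0], [[0, 0, -0.03], 0], [[0, 0, 0], 0], [[0, 0, 0], 0]]}}

```text
t: 26.35
tool_pos: [0.5982, -0.2719, 0.2952]
tool_rot: [0.896, 3.009, -0.001]
contact_force: [-0.1, 0.5, -0.2]
opening: 0.085
grip_force: 0.0
```

```bash
python3 - <<'E'
from h import *
go(.598,-.272)
w=snap('wrist','w7.png');cv2.imwrite('pics/w7b.png',cv2.resize(w['image'],(800,600)))
E
```

```text
t 26.35 pos [ 0.5982 -0.2719  0.2952] yawy 56.84 q [-0.54  0.13  1.54 -0.    1.46 -1.53]
delta tool [ 0.0001 -0.0002 -0.    ]
```

View pics/w7b.png

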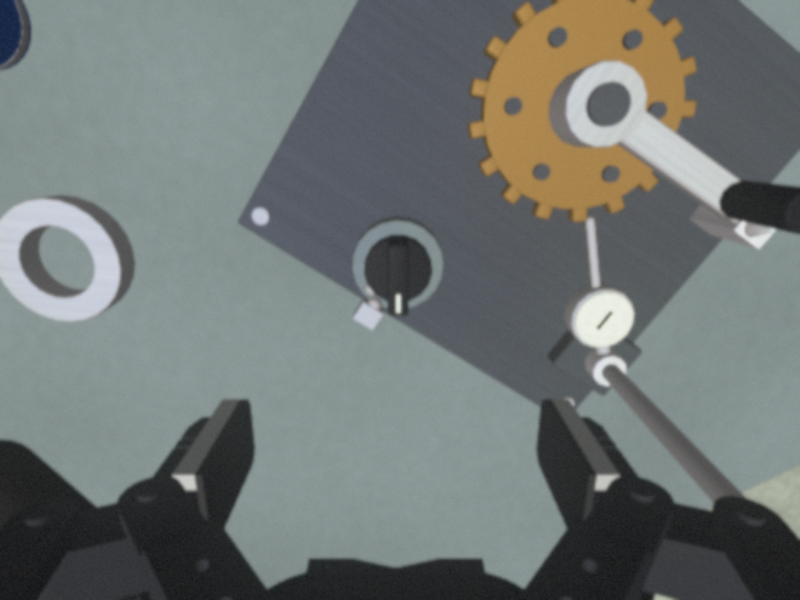

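The wrist view shows the knob's bar turned about 57° with the tool, from (400,240) to (398,310). The crank arm still points at the pointer and the bearing ring is undisturbed. I'm handing in.

```bash
python3 -c "
from station import ctrl
print(ctrl.finish_job())"
```

```text
the job is handed in; nothing more can be done
None
```

I handed the job in at about 26 s: the filter is upright in the free cell, the crank is back at the pointer for the second time (within about 1°), and the lock knob turned about 1 rad, past its detent. The hand-in returned no verdict.

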